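# Point out a faulty accordion reed and its replacement

### The arm

A 7-joint arm with a two-finger parallel gripper is mounted at the origin on the work surface. World frame = base frame: x ahead of the robot, y to its left, z up, the work surface at z = 0. Lengths are in m, angles in rad, forces in N, time in s.
With the tool pointing down it reaches from about 0.4 to 0.85 m from the base axis. Payload 10.4 kg.
Tool frame: the origin (TCP) lies between the finger pads, 19 mm behind the fingertips; this is the grasp point; z points along the fingers, y is the line along which they close (so a half turn about z gives the same grasp; the last joint's range is limited). The gripper opens to 87 mm and grips with 3 to 60 N. Pads are 19 mm wide; open, the fingers measure 117 mm over their backs; the gripper's body (75 mm by 190 mm) begins 51 mm behind the grasp point.
Start: joints at [1.196, 0.332, -0.065, 1.46, 0.022, 1.35, -0.088], TCP at [0.215, -0.587, 0.241] pointing down, gripper open.
Joint ranges: [-2.6, 2.6], [-0.5, 2.12], [-1.47, 1.34], [0.16, 2.42], [-1.27, 4.41], [0.06, 2.06], [-2.6, 2.6]. Speed limits (rad/s): [2.22, 2.22, 2.79, 2.79, 3.14, 3.14, 3.14].

### API

Orientations are given as a unit quaternion [x, y, z, w].
In Python, from bench import * gives the robot as it stands.
- The arm moves only by the tool carry_out, never from a script. Its argument "deltas" is a list of rows, each an object with "hand": the finger opening in mm, from 0 to 87; "dp": the shift along the tool's x, y, z each as a share of 250 mm, from -1 to 1, a list of three; "spin": the turn about the tool's z as a share of pi rad, from -1 to 1. In form: [{"hand": hand, "dp": [dx, dy, dz], "spin": spin}, ...]. A call has 1 to 20 rows; each row is the pose to reach, as a shift and turn from the pose commanded when the call began, along the tool's axes at that moment, turning the shorter way round; what a row does not reach only later rows make up. A row lasts 1/10 s, in which the tool goes at most 50 mm and 8.59 degrees, less where a joint would pass 70% of its speed; a pose out of reach is approached as far as the arm can. A call with a number of a shift or a turn outside -1 to 1 is refused whole. A call with a gripper value outside its range is refused whole. The fingers move at their own pace and stop on an object; "force" is the grip in N (left out, the last holds). Time passes only in rows, so rows that repeat a pose let the fingers close. It gives the time, the measured TCP pose, the force, the opening and the grip force at its end, in the units of the state.
- read_state(): the state, without advancing time (a new reading comes with each control period).
- camera(name): name is "scene" or "top"; returns the picture (384x512x3 uint8, red, green, blue); there is no depth.
- get_calibration(name): a dict with "fx", "fy", "cx", "cy" (pixels), "k1" (the pictures are not rectified: a ray, as slopes to the right and down, at radius r is drawn at 1 + k1 r^2 times it, then the intrinsics apply), "R" (3x3) and "t" (3): a world point X has camera coordinates R X + t. Camera axes: x right, y down, z forward; pixel columns grow to the right and rows downward; lengths in m; the calibration is good to about 2 mm. A picture is of the moment at which its call begins. get_calibration takes no time and is no camera call.
- close_job(): hands the job in; it is judged then, once.
The state is a dict: "time": time; "joint_positions": joint angles; "joint_vel": joint speeds; "joint_torque": joint torques, N m; "ee_pos": TCP position; "eef_rot": TCP orientation; "ft_force": force on the tool from outside, world axes, zero at the start; "torque": the same for the moment, N m; "width": finger opening in m; "grip_force": force on a finger pad.
Only numpy, scipy, OpenCV 4.12 (cv2) and the standard library are available. Lean on these libraries where they do the work, as an engineer would, in place of code of your own. Each camera call takes 0.05 s, during which the arm holds its last target. There are 200 camera calls.

### The job

Show the bench camera which reed to swap: point straight down, without touching, at the reed plate with the red sticker on the reed block, holding the fingertips about two centimetres above it for two seconds. Then point in the same way, for two seconds, at the brass spare on the blue mat. Last, push the red-balled lever all the way over, away from the robot, with the fingertips to log the pair; pick nothing up, do not touch the reeds, the reed block or the spares, and leave everything else where it lies.

Things in the scene. Friction and masses are not known exactly. Their poses are not given: they have to be found in the camera images.
- reed_marked: aluminium reed plate with a round red sticker (18 mm) in its middle, the faulty reed; 52 mm long (its x), 22 mm wide (its y), 4 mm thick, origin at the centre of its underside, z up. It is fixed flat on top of the reed block, in any one of five places; its top is 54 mm above the table
- reed_b: aluminium reed plate without sticker, fixed on the reed block; 52 mm long (its x), 22 mm wide (its y), 4 mm thick, origin at the centre of its underside, z up
- reed_c: aluminium reed plate without sticker, fixed on the reed block; 52 mm long (its x), 22 mm wide (its y), 4 mm thick, origin at the centre of its underside, z up
- reed_d: aluminium reed plate without sticker, fixed on the reed block; 52 mm long (its x), 22 mm wide (its y), 4 mm thick, origin at the centre of its underside, z up
- reed_e: aluminium reed plate without sticker, fixed on the reed block; 52 mm long (its x), 22 mm wide (its y), 4 mm thick, origin at the centre of its underside, z up
- reed_block: pale wooden reed block in a wooden cradle fixed to the table: base 90 mm (x) by 170 mm (y), block top at 50 mm, five reed plates across it 28 mm apart along its y; origin at the centre of its underside
- spare_brass: loose brass-coloured (yellow) spare reed plate lying flat on the blue mat; 52 mm long (its x), 22 mm wide (its y), 4 mm thick, origin at the centre of its underside, z up. Its top is 7 mm above the table; the spares lie about 52 mm apart in any order
- spare_aluminium: loose aluminium (pale silver) spare reed plate on the mat; 52 mm long (its x), 22 mm wide (its y), 4 mm thick, origin at the centre of its underside, z up
- spare_dark: loose dark steel spare reed plate on the mat; 52 mm long (its x), 22 mm wide (its y), 4 mm thick, origin at the centre of its underside, z up
- spares_mat: blue mat fixed to the table, 90 mm (x) by 170 mm (y), 3 mm thick; origin at the centre of its underside
- log_lever_base: grey block of the log lever, 70 mm (x) by 50 mm (y), 25 mm high, fixed to the table with its x within 30 degrees of the table's x; origin at the centre of its underside. The lever's hinge runs along its y, 22 mm above its underside
- log_lever (a joint): angle of the lever in rad: near 0 it leans 0.5 rad from upright towards the block's -x (the robot's side), at 1.0 it stands against its far stop, leaning 0.5 rad towards +x. Light friction (about 1 N at the ball), no spring: it stays where it is left
- log_lever_tip (a point): centre of the red ball (26 mm) on the end of the 10 mm thick steel lever, 80 mm from the hinge; 92 mm above the table at either end of its swing, 102 mm at the middle
- wax_tin: amber round tin, 56 mm across, 22 mm high, loose on the table; origin at the centre of its underside
- screwdriver: screwdriver, 170 mm, loose on the table, along its x; origin at its middle, on the table
- brush: brush, 160 mm, loose on the table, along its x; origin near its middle, on the table
- screw_jar: jar, 56 mm across, 70 mm high, loose on the table; origin at the centre of its underside
- spare_block: second reed block, 45 by 150 by 36 mm high, loose on the far part of the table; origin at the centre of its underside
Not all that is in view belongs to the job. What is shaped like the spare_aluminium but purple is not meant.

How it is judged:
By the outcome, as a careful person would: the job done as asked, in the order asked, and still so for the second after the job is handed in, with the robot touching nothing.
It also fails if it takes over 56 s, if anything falls off the work surface, if the arm or the gripper's body presses on something with over 40 N, if the wrist force passes 120 N, or if a joint passes its speed limit or range.

## Working session

There is one attempt and no reset: what is moved stays moved. The work goes in short steps, Python scripts to look and compute and a tool call to move; the robot and the scene stay as the last step left them, time stands still between calls to the robot, and variables do not carry over. Pictures are saved under pics/ and viewed, at most 10 in all, crops included, and the job is handed in when it is done.

Besides the shell and the picture viewer there is one more tool, called by a JSON object that holds its "op" and its "data", one argument or row to a line. carry_out: Moves the arm, as the interface text tells. Its arguments: {"type":"object","properties":{"deltas":{"type":"array","items":{"type":"object","properties":{"hand":{"type":"number"},"dp":{"type":"array","items":{"type":"number","minimum":-1,"maximum":1}},"spin":{"type":"number","minimum":-1,"maximum":1}}}},"force":{"type":"number"}},"required":["deltas"]}

```bash
mkdir -p pics && cat > h.py <<'E'
from bench import *
import numpy as np, cv2
def ray(name,u,v):
    c=get_calibration(name);K=np.array([[c['fx'],0,c['cx']],[0,c['fy'],c['cy']],[0,0,1.]])
    x,y=(u-c['cx'])/c['fx'],(v-c['cy'])/c['fy']
    a,b=x,y
    for _ in range(30):
        s=1+c['k1']*(a*a+b*b);a,b=x/s,y/s
    R=np.array(c['R']);t=np.array(c['t'])
    return -R.T@t, R.T@np.array([a,b,1.])
def onz(name,u,v,z):
    o,d=ray(name,u,v);return o+d*(z-o[2])/d[2]
E
python3 - <<'E'
from h import *
for n in ('top','scene'):
    im=camera(n);cv2.imwrite(f'pics/{n}0.png',im[...,::-1]);np.save(n+'0.npy',im)
    c=get_calibration(n);print(n,(-np.array(c['R']).T@np.array(c['t'])).round(3),c['fx'],c['k1'])
s=read_state();print(s['time'],s['ee_pos'],s['eef_rot'],s['ft_force'],s['width'])
E
```

```text
top [0.49  0.008 1.083] 362.9610634751685 -0.04565247392142655
scene [ 1.396 -0.083  1.215] 472.98960061653173 -0.161510072394626
0.1 [ 0.21527103 -0.58640844  0.24055423] [ 9.84559031e-01  1.75051759e-01 -1.46078055e-04 -6.11484642e-04] [-0.1522726   0.29779688 -0.28706479] 0.08714030298881223
```

View pics/top0.png

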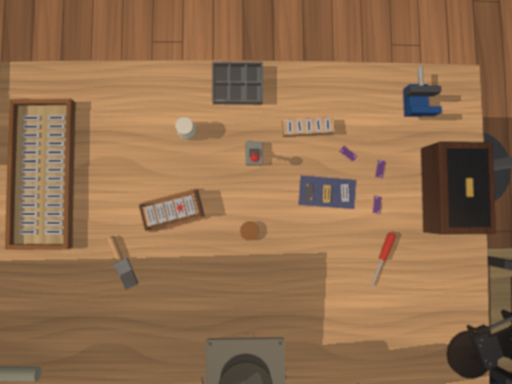

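View pics/scene0.png

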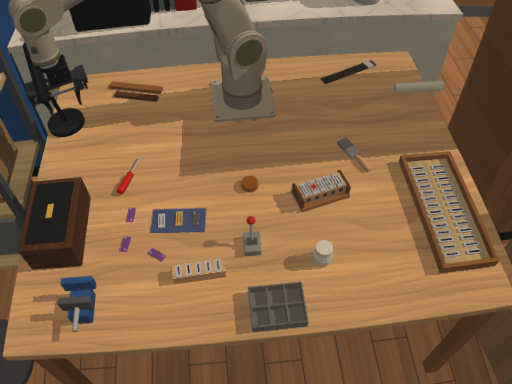

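The top view shows the sticker near (180,208), the brass spare near (327,193) on the blue mat, and the lever's ball near (255,155). The scene view shows the ball at (251,220), the sticker at (314,187) and the spare at (180,218). The brass plate in the black box on the right is not the one meant.

```bash
cat > m.py <<'E'
from h import *
box={'top':dict(red=(140,190,205,230),mat=(295,172,360,212),ball=(240,138,270,168)),
     'scene':dict(red=(295,175,350,205),mat=(148,203,210,238),ball=(238,208,265,230))}
def cent(im,b,f,minA=4):
    x0,y0,x1,y1=b;h=cv2.cvtColor(im[y0:y1,x0:x1],cv2.COLOR_RGB2HSV).astype(int)
    m=f(h[...,0],h[...,1],h[...,2]).astype(np.uint8)
    n,l,s,c=cv2.connectedComponentsWithStats(m,connectivity=8)
    i=1+np.argmax(s[1:,4]);pts=np.argwhere(l==i)[:,::-1]+[x0,y0]
    return c[i]+[x0,y0],s[i,4],cv2.minAreaRect(pts.astype(np.float32)),pts
red=lambda h,s,v:((h<8)|(h>172))&(s>150)&(v>90)
yel=lambda h,s,v:(h>14)&(h<32)&(s>90)&(v>100)
blue=lambda h,s,v:(h>105)&(h<130)&(s>80)
if __name__=='__main__':
    rays=[]
    for n in ('top','scene'):
        im=np.load(n+'0.npy')
        for k,b,f,z in (('sticker','red',red,.054),('brass','mat',yel,.007),('mat','mat',blue,.003),('ball','ball',red,.092)):
            c,a,r,pts=cent(im,box[n][b],f);print(n,k,c.round(1),a,onz(n,*c,z).round(4))
            if k=='ball': rays.append(ray(n,*c))
            if k in('mat','brass'):print('  corners',[onz(n,*p,z)[:2].round(3).tolist() for p in cv2.boxPoints(r)])
    (o1,d1),(o2,d2)=rays;A=np.c_[d1,-d2];t=np.linalg.lstsq(A,o2-o1,rcond=None)[0]
    print('ball',o1+d1*t[0],o2+d2*t[1])
    im=np.load('top0.npy');sc=np.load('scene0.npy')
    a=cv2.resize(im[130:235,130:365],None,fx=3.4,fy=3.4,interpolation=cv2.INTER_CUBIC)
    cv2.imwrite('pics/topc.png',a[...,::-1])
    b=cv2.resize(sc[165:265,145:355],None,fx=3.8,fy=3.8,interpolation=cv2.INTER_CUBIC)
    cv2.imwrite('pics/scenec.png',b[...,::-1])
E
python3 m.py
```

```text
top sticker [179.7 207.5] 14 [0.4977 0.1821 0.054 ]
top brass [327.5 192.1] 649 [ 0.5419 -0.2498  0.007 ]
  corners [[0.602, -0.153], [0.602, -0.347], [0.485, -0.345], [0.486, -0.151]]Traceback (most recent call last):
  File "m.py", line 18, in <module>
    c,a,r,pts=cent(im,box[n][b],f);print(n,k,c.round(1),a,onz(n,*c,z).round(4))
              ~~~~^^^^^^^^^^^^^^^^
  File "m.py", line 8, in cent
    i=1+np.argmax(s[1:,4]);pts=np.argwhere(l==i)[:,::-1]+[x0,y0]
        ~~~~~~~~~^^^^^^^^^
    return _wrapfunc(a, 'argmax', axis=axis, out=out, **kwds)
    return bound(*args, **kwds)
ValueError: attempt to get argmax of an empty sequence
```

```bash
python3 - <<'E'
s=open('m.py').read()
s=s.replace("blue=lambda h,s,v:(h>105)&(h<130)&(s>80)","blue=lambda h,s,v:(h>95)&(h<135)&(s>70)")
s=s.replace("mat=(295,172,360,212)","mat=(295,172,360,212),brass=(317,181,337,206)").replace("mat=(148,203,210,238)","mat=(148,203,210,238),brass=(171,209,188,228)")
s=s.replace("('brass','mat',yel","('brass','brass',yel")
open('m.py','w').write(s)
E
python3 m.py
```

```text
top sticker [179.7 207.5] 14 [0.4977 0.1821 0.054 ]
top brass [326.5 193.2] 129 [ 0.5386 -0.2467  0.007 ]
  corners [[0.563, -0.237], [0.563, -0.258], [0.515, -0.257], [0.515, -0.236]]Traceback (most recent call last):
  File "m.py", line 18, in <module>
    c,a,r,pts=cent(im,box[n][b],f);print(n,k,c.round(1),a,onz(n,*c,z).round(4))
              ~~~~^^^^^^^^^^^^^^^^
  File "m.py", line 8, in cent
    i=1+np.argmax(s[1:,4]);pts=np.argwhere(l==i)[:,::-1]+[x0,y0]
        ~~~~~~~~~^^^^^^^^^
    return _wrapfunc(a, 'argmax', axis=axis, out=out, **kwds)
    return bound(*args, **kwds)
ValueError: attempt to get argmax of an empty sequence
```

```bash
python3 - <<'E'
from h import *
im=np.load('top0.npy');print(im[181,315],im[205,340],im[155,255])
s=open('m.py').read()
s=s.replace("blue=lambda h,s,v:(h>95)&(h<135)&(s>70)","blue=lambda h,s,v:(h>90)&(h<150)&(s>40)").replace("    for n in ('top','scene'):\n        im=np","    for n in ('top','scene'):\n        im=np",1)
open('m.py','w').write(s)
E
python3 m.py
```

```text
[ 80  80 100] [ 80  81 102] [163  59  45]
top sticker [179.7 207.5] 14 [0.4977 0.1821 0.054 ]
top brass [326.5 193.2] 129 [ 0.5386 -0.2467  0.007 ]
  corners [[0.563, -0.237], [0.563, -0.258], [0.515, -0.257], [0.515, -0.236]]
top mat [326.6 191.2] 886 [ 0.5447 -0.2481  0.003 ]
  corners [[0.509, -0.164], [0.591, -0.172], [0.578, -0.334], [0.496, -0.326]]
top ball [254.4 157. ] 50 [ 0.6352 -0.0281  0.092 ]
scene sticker [313.3 186. ] 13 [0.4973 0.1817 0.054 ]
scene brass [178.9 218.4] 100 [ 0.5413 -0.2459  0.007 ]
  corners [[0.511, -0.258], [0.514, -0.236], [0.567, -0.237], [0.565, -0.258]]
scene mat [178.  221.1] 810 [ 0.5483 -0.2494  0.003 ]
  corners [[0.495, -0.338], [0.509, -0.166], [0.594, -0.168], [0.581, -0.333]]
scene ball [250.6 219.9] 53 [ 0.6292 -0.0283  0.092 ]
ball [ 0.63418694 -0.02787468  0.09913252] [ 0.63411062 -0.02862     0.09914836]
```

View pics/topc.png

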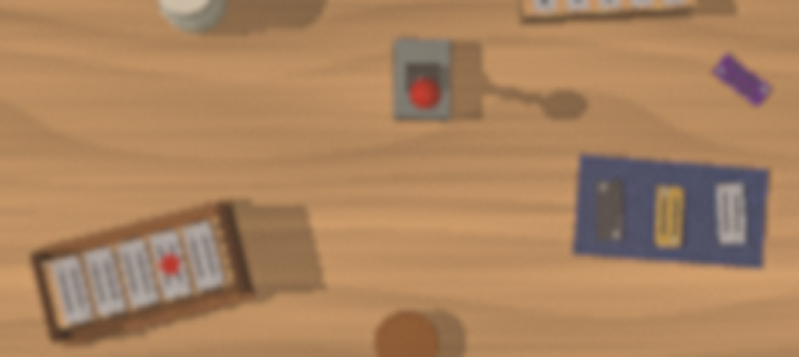

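The crops show the sticker on the 4th plate from the left, and the brass spare in the middle of the mat. The lever base is nearly aligned with the table. The two views agree to about 3 mm on sticker and brass.

{"op": "carry_out", "data": {
  "deltas": [
    {"hand":0,"dp":[0.19,-0.06,0],"spin":0.03},
    {"hand":0,"dp":[0.38,-0.12,0],"spin":0.06},
    {"hand":0,"dp":[0.57,-0.18,0],"spin":0.09},
    {"hand":0,"dp":[0.76,-0.24,0],"spin":0.112},
    {"hand":0,"dp":[0.96,-0.29,0],"spin":0.112},
    {"hand":0,"dp":[0.96,-0.29,0],"spin":0.112},
    {"hand":0,"dp":[0.96,-0.29,0],"spin":0.112}
  ],
  "force": 10
}}

```text
time: 0.8
ee_pos: [0.4168, -0.4348, 0.2408]
eef_rot: [1.0, 0.002, -0.0, -0.0]
ft_force: [-0.9, -0.6, -0.9]
width: 0.039
grip_force: 0.0
```

```bash
python3 - <<'E'
from m import *
im=np.load('top0.npy')
C=[np.array(onz('top',130+u/3.4,130+v/3.4,.025)[:2]) for u,v in((395,38),(450,40),(449,121),(394,118))]
print(np.round(C,4),np.mean(C,0)); d=(C[0]+C[1]-C[2]-C[3])/2;print('yaw',np.degrees(np.arctan2(d[1],d[0])),np.hypot(*d),np.linalg.norm(C[0]-C[1]))
s=read_state();print(s['time'],s['ee_pos'],s['eef_rot'],s['width'])
E
```

```text
[[ 0.6919 -0.0067]
 [ 0.6902 -0.0544]
 [ 0.6196 -0.053 ]
 [ 0.6223 -0.0056]] [ 0.65601189 -0.02992366]
yaw -1.0215785985796848 0.07010017034373586 0.047673294358306646
0.8 [ 0.41675584 -0.43475468  0.24079923] [ 9.99998608e-01  1.62207439e-03 -2.25009317e-04 -3.20994261e-04] 0.03902559813915523
```

{"op": "carry_out", "data": {
  "deltas": [
    {"hand":0,"dp":[0.05,-0.2,0],"spin":0},
    {"hand":0,"dp":[0.1,-0.4,0],"spin":0},
    {"hand":0,"dp":[0.15,-0.6,0],"spin":0},
    {"hand":0,"dp":[0.2,-0.8,0],"spin":0},
    {"hand":0,"dp":[0.25,-1,0],"spin":0}
  ]
}}

```text
time: 1.3
ee_pos: [0.4755, -0.1934, 0.2412]
eef_rot: [1.0, -0.002, -0.0, 0.0]
ft_force: [0.9, -0.3, -0.5]
width: 0.0028
grip_force: 0.0
```

{"op": "carry_out", "data": {
  "deltas": [
    {"hand":0,"dp":[0.02,-0.2,0],"spin":0},
    {"hand":0,"dp":[0.04,-0.4,0],"spin":0},
    {"hand":0,"dp":[0.06,-0.6,0],"spin":0},
    {"hand":0,"dp":[0.08,-0.8,0],"spin":0},
    {"hand":0,"dp":[0.08,-1,0],"spin":0},
    {"hand":0,"dp":[0.08,-1,0],"spin":0},
    {"hand":0,"dp":[0.08,-1,0],"spin":0}
  ]
}}

```text
time: 2.0
ee_pos: [0.4963, 0.0559, 0.2411]
eef_rot: [1.0, 0.0, -0.0, 0.0]
ft_force: [-0.1, -0.2, -0.5]
width: 0.0004
grip_force: 0.0
```

{"op": "carry_out", "data": {
  "deltas": [
    {"hand":0,"dp":[0,-0.17,0],"spin":0},
    {"hand":0,"dp":[0,-0.34,0],"spin":0},
    {"hand":0,"dp":[0,-0.5,0],"spin":0},
    {"hand":0,"dp":[0,-0.5,0.15],"spin":0},
    {"hand":0,"dp":[0,-0.5,0.3],"spin":0},
    {"hand":0,"dp":[0,-0.5,0.4],"spin":0},
    {"hand":0,"dp":[0,-0.5,0.4],"spin":0},
    {"hand":0,"dp":[0,-0.5,0.4],"spin":0}
  ]
}}

```text
time: 2.8
ee_pos: [0.4971, 0.1798, 0.1417]
eef_rot: [1.0, -0.001, -0.0, 0.0]
ft_force: [0.1, -0.0, 0.6]
width: 0.0003
grip_force: 0.0
```

```bash
python3 - <<'E'
from h import *
im=camera('scene');b=cv2.resize(im[130:230,250:400],None,fx=5,fy=5,interpolation=cv2.INTER_CUBIC)
cv2.imwrite('pics/s1.png',b[...,::-1])
s=read_state();print(s['time'],s['ee_pos'],s['eef_rot'],s['joint_vel'].round(3) if hasattr(s['joint_vel'],'round') else s['joint_vel'])
E
```

```text
2.85 [0.49757435 0.18044775 0.14261201] [ 9.99999070e-01 -1.10533198e-03  7.99189535e-04 -1.63937629e-05] [-0.005 -0.014 -0.012 -0.01   0.001 -0.004 -0.006]
```

View pics/s1.png

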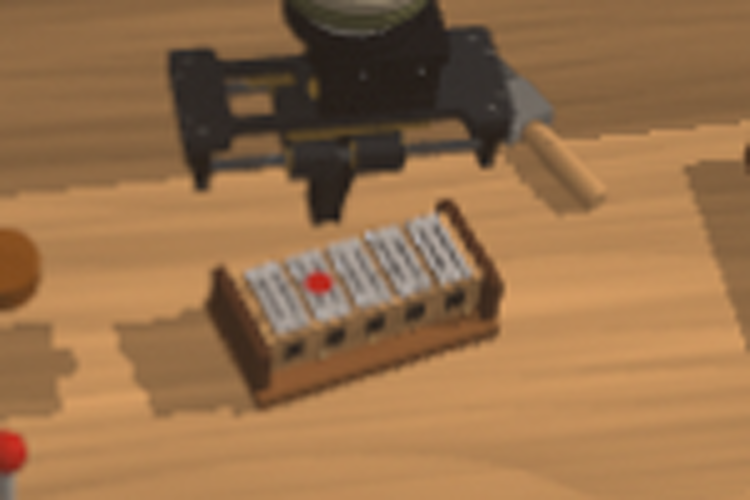

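The closed fingertips hang straight over the sticker: tip at (325,218) and sticker at (319,283) in the crop.

{"op": "carry_out", "data": {
  "deltas": [
    {"hand":0,"dp":[0,-0.006,0.05],"spin":0},
    {"hand":0,"dp":[0,-0.006,0.1],"spin":0},
    {"hand":0,"dp":[0,-0.006,0.15],"spin":0},
    {"hand":0,"dp":[0,-0.006,0.195],"spin":0},
    {"hand":0,"dp":[0,-0.006,0.195],"spin":0},
    {"hand":0,"dp":[0,-0.006,0.195],"spin":0},
    {"hand":0,"dp":[0,-0.006,0.195],"spin":0}
  ]
}}

```text
time: 3.55
ee_pos: [0.4967, 0.1833, 0.0929]
eef_rot: [1.0, 0.0, 0.0, -0.0]
ft_force: [0.5, 0.7, -0.5]
width: 0.0007
grip_force: 0.0
```

{"op": "carry_out", "data": {
  "deltas": [
    {"hand":0,"dp":[0,0,0],"spin":0},
    {"hand":0,"dp":[0,0,0],"spin":0},
    {"hand":0,"dp":[0,0,0],"spin":0},
    {"hand":0,"dp":[0,0,0],"spin":0},
    {"hand":0,"dp":[0,0,0],"spin":0},
    {"hand":0,"dp":[0,0,0],"spin":0},
    {"hand":0,"dp":[0,0,0],"spin":0},
    {"hand":0,"dp":[0,0,0],"spin":0},
    {"hand":0,"dp":[0,0,0],"spin":0},
    {"hand":0,"dp":[0,0,0],"spin":0},
    {"hand":0,"dp":[0,0,0],"spin":0},
    {"hand":0,"dp":[0,0,0],"spin":0},
    {"hand":0,"dp":[0,0,0],"spin":0},
    {"hand":0,"dp":[0,0,0],"spin":0},
    {"hand":0,"dp":[0,0,0],"spin":0},
    {"hand":0,"dp":[0,0,0],"spin":0},
    {"hand":0,"dp":[0,0,0],"spin":0},
    {"hand":0,"dp":[0,0,0],"spin":0},
    {"hand":0,"dp":[0,0,0],"spin":0},
    {"hand":0,"dp":[0,0,0],"spin":0}
  ]
}}

```text
time: 5.55
ee_pos: [0.4964, 0.1831, 0.0925]
eef_rot: [1.0, -0.0, 0.0, 0.0]
ft_force: [0.1, -0.6, 0.7]
width: 0.001
grip_force: 0.0
```

{"op": "carry_out", "data": {
  "deltas": [
    {"hand":0,"dp":[0,0,0],"spin":0},
    {"hand":0,"dp":[0,0,0],"spin":0},
    {"hand":0,"dp":[0,0,0],"spin":0},
    {"hand":0,"dp":[0,0,0],"spin":0},
    {"hand":0,"dp":[0,0,0],"spin":0},
    {"hand":0,"dp":[0,0,0],"spin":0},
    {"hand":0,"dp":[0,0,-0.15],"spin":0},
    {"hand":0,"dp":[0,0,-0.3],"spin":0},
    {"hand":0,"dp":[0,0,-0.45],"spin":0},
    {"hand":0,"dp":[0,0,-0.5],"spin":0},
    {"hand":0,"dp":[0.04,0.2,-0.5],"spin":0},
    {"hand":0,"dp":[0.08,0.4,-0.5],"spin":0},
    {"hand":0,"dp":[0.12,0.6,-0.5],"spin":0},
    {"hand":0,"dp":[0.16,0.8,-0.5],"spin":0},
    {"hand":0,"dp":[0.175,1,-0.5],"spin":0}
  ]
}}

```text
time: 7.05
ee_pos: [0.5398, -0.0649, 0.2171]
eef_rot: [1.0, 0.0, -0.0, 0.0]
ft_force: [0.5, 0.2, 0.4]
width: 0.0003
grip_force: 0.0
```

{"op": "carry_out", "data": {
  "deltas": [
    {"hand":0,"dp":[0,0.18,0],"spin":0},
    {"hand":0,"dp":[0,0.36,0],"spin":0},
    {"hand":0,"dp":[0,0.54,0],"spin":0},
    {"hand":0,"dp":[0,0.716,0],"spin":0},
    {"hand":0,"dp":[0,0.716,0.15],"spin":0},
    {"hand":0,"dp":[0,0.716,0.3],"spin":0},
    {"hand":0,"dp":[0,0.716,0.45],"spin":0},
    {"hand":0,"dp":[0,0.716,0.5],"spin":0},
    {"hand":0,"dp":[0,0.716,0.5],"spin":0},
    {"hand":0,"dp":[0,0.716,0.5],"spin":0},
    {"hand":0,"dp":[0,0.716,0.5],"spin":0}
  ]
}}

```text
time: 8.15
ee_pos: [0.541, -0.2423, 0.0947]
eef_rot: [1.0, -0.0, 0.001, 0.001]
ft_force: [-0.4, -0.3, 0.6]
width: 0.0005
grip_force: 0.0
```

```bash
python3 - <<'E'
from h import *
im=camera('scene');b=cv2.resize(im[150:250,130:280],None,fx=5,fy=5,interpolation=cv2.INTER_CUBIC)
cv2.imwrite('pics/s2.png',b[...,::-1])
s=read_state();print(s['time'],s['ee_pos'])
E
```

```text
8.2 [ 0.5408985  -0.24228673  0.09450301]
```

View pics/s2.png

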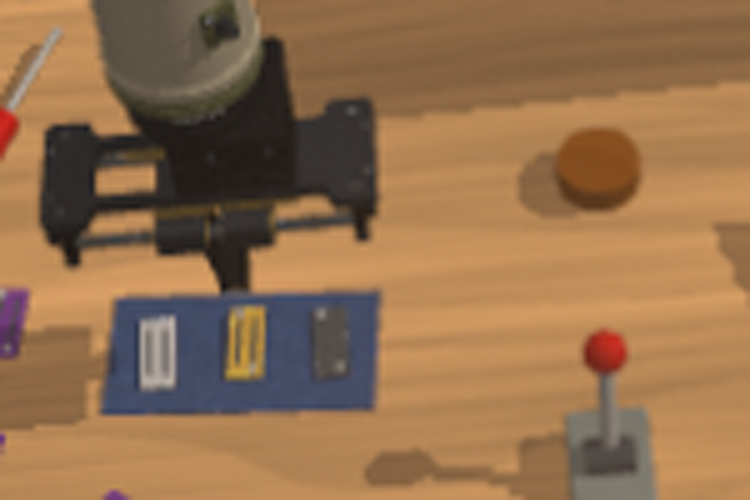

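The fingertips hang over the brass plate, tip at (235,285) and plate at (245,342) in the crop. They need about 4 mm of y correction.

{"op": "carry_out", "data": {
  "deltas": [
    {"hand":0,"dp":[0,0.015,0.05],"spin":0},
    {"hand":0,"dp":[0,0.015,0.1],"spin":0},
    {"hand":0,"dp":[0,0.015,0.15],"spin":0},
    {"hand":0,"dp":[0,0.015,0.19],"spin":0},
    {"hand":0,"dp":[0,0.015,0.19],"spin":0},
    {"hand":0,"dp":[0,0.015,0.19],"spin":0},
    {"hand":0,"dp":[0,0.015,0.19],"spin":0}
  ]
}}

```text
time: 8.9
ee_pos: [0.5402, -0.2457, 0.0455]
eef_rot: [1.0, -0.0, 0.0, 0.0]
ft_force: [-1.1, -0.2, 0.5]
width: 0.0001
grip_force: 0.0
```

{"op": "carry_out", "data": {
  "deltas": [
    {"hand":0,"dp":[0,0,0],"spin":0},
    {"hand":0,"dp":[0,0,0],"spin":0},
    {"hand":0,"dp":[0,0,0],"spin":0},
    {"hand":0,"dp":[0,0,0],"spin":0},
    {"hand":0,"dp":[0,0,0],"spin":0},
    {"hand":0,"dp":[0,0,0],"spin":0},
    {"hand":0,"dp":[0,0,0],"spin":0},
    {"hand":0,"dp":[0,0,0],"spin":0},
    {"hand":0,"dp":[0,0,0],"spin":0},
    {"hand":0,"dp":[0,0,0],"spin":0},
    {"hand":0,"dp":[0,0,0],"spin":0},
    {"hand":0,"dp":[0,0,0],"spin":0},
    {"hand":0,"dp":[0,0,0],"spin":0},
    {"hand":0,"dp":[0,0,0],"spin":0},
    {"hand":0,"dp":[0,0,0],"spin":0},
    {"hand":0,"dp":[0,0,0],"spin":0},
    {"hand":0,"dp":[0,0,0],"spin":0},
    {"hand":0,"dp":[0,0,0],"spin":0},
    {"hand":0,"dp":[0,0,0],"spin":0},
    {"hand":0,"dp":[0,0,0],"spin":0}
  ]
}}

```text
time: 10.9
ee_pos: [0.5398, -0.2457, 0.045]
eef_rot: [1.0, -0.0, 0.0, 0.0]
ft_force: [0.3, 0.5, -1.0]
width: 0.0004
grip_force: 0.0
```

{"op": "carry_out", "data": {
  "deltas": [
    {"hand":0,"dp":[0,0,0],"spin":0},
    {"hand":0,"dp":[0,0,0],"spin":0},
    {"hand":0,"dp":[0,0,0],"spin":0},
    {"hand":0,"dp":[0,0,0],"spin":0},
    {"hand":0,"dp":[0,0,0],"spin":0},
    {"hand":0,"dp":[0,0,-0.15],"spin":0},
    {"hand":0,"dp":[0,0,-0.3],"spin":0},
    {"hand":0,"dp":[0,0,-0.45],"spin":0},
    {"hand":0,"dp":[0,0,-0.5],"spin":0},
    {"hand":0,"dp":[0.02,-0.2,-0.5],"spin":0},
    {"hand":0,"dp":[0.04,-0.4,-0.5],"spin":0},
    {"hand":0,"dp":[0.06,-0.6,-0.5],"spin":0},
    {"hand":0,"dp":[0.08,-0.75,-0.5],"spin":0},
    {"hand":0,"dp":[0.08,-0.864,-0.5],"spin":0},
    {"hand":0,"dp":[0.08,-0.864,-0.5],"spin":0},
    {"hand":0,"dp":[0.08,-0.864,-0.4],"spin":0},
    {"hand":0,"dp":[0.08,-0.864,-0.3],"spin":0},
    {"hand":0,"dp":[0.08,-0.864,-0.21],"spin":0},
    {"hand":0,"dp":[0.08,-0.864,-0.21],"spin":0},
    {"hand":0,"dp":[0.08,-0.864,-0.21],"spin":0}
  ]
}}

```text
time: 12.9
ee_pos: [0.5597, -0.0301, 0.0976]
eef_rot: [1.0, -0.0, -0.0, 0.0]
ft_force: [-0.6, -0.8, 2.2]
width: 0.0004
grip_force: 0.0
```

{"op": "carry_out", "data": {
  "deltas": [
    {"hand":0,"dp":[0.06,0,0],"spin":0},
    {"hand":0,"dp":[0.12,0,0],"spin":0},
    {"hand":0,"dp":[0.17,0,0],"spin":0},
    {"hand":0,"dp":[0.21,0,0],"spin":0},
    {"hand":0,"dp":[0.25,0,0],"spin":0},
    {"hand":0,"dp":[0.29,0,0],"spin":0},
    {"hand":0,"dp":[0.33,0,0],"spin":0},
    {"hand":0,"dp":[0.37,0,0],"spin":0},
    {"hand":0,"dp":[0.4,0,0],"spin":0},
    {"hand":0,"dp":[0.42,0,0],"spin":0},
    {"hand":0,"dp":[0.42,0,0],"spin":0},
    {"hand":0,"dp":[0.42,0,0],"spin":0}
  ]
}}

```text
time: 14.1
ee_pos: [0.6648, -0.0296, 0.0975]
eef_rot: [1.0, 0.0, 0.0, 0.0]
ft_force: [-0.8, 0.2, 0.6]
width: 0.0003
grip_force: 0.0
```

{"op": "carry_out", "data": {
  "deltas": [
    {"hand":0,"dp":[0.01,0,0],"spin":0},
    {"hand":0,"dp":[0.02,0,0],"spin":0},
    {"hand":0,"dp":[0.03,0,0],"spin":0},
    {"hand":0,"dp":[0.03,0,0],"spin":0},
    {"hand":0,"dp":[0.03,0,0],"spin":0}
  ]
}}

```text
time: 14.6
ee_pos: [0.6724, -0.0296, 0.0975]
eef_rot: [1.0, -0.0, 0.0, 0.0]
ft_force: [-1.4, 0.2, -0.7]
width: 0.0008
grip_force: 0.1
```

{"op": "carry_out", "data": {
  "deltas": [
    {"hand":0,"dp":[0.006,0,0],"spin":0},
    {"hand":0,"dp":[0.012,0,0],"spin":0},
    {"hand":0,"dp":[0.012,0,0],"spin":0}
  ]
}}

```text
time: 14.9
ee_pos: [0.6749, -0.0296, 0.0973]
eef_rot: [1.0, 0.0, -0.001, 0.0]
ft_force: [-2.9, 0.1, -0.1]
width: 0.0007
grip_force: 1.5
```

```bash
python3 - <<'E'
from h import *
im=camera('scene');b=cv2.resize(im[170:270,200:320],None,fx=6,fy=6,interpolation=cv2.INTER_CUBIC)
cv2.imwrite('pics/s3.png',b[...,::-1])
s=read_state();print(s['time'],s['ee_pos'],s['ft_force'])
E
```

```text
14.95 [ 0.67497479 -0.02962294  0.09734466] [-3.87224061 -0.35524158 -0.00965059]
```

View pics/s3.png

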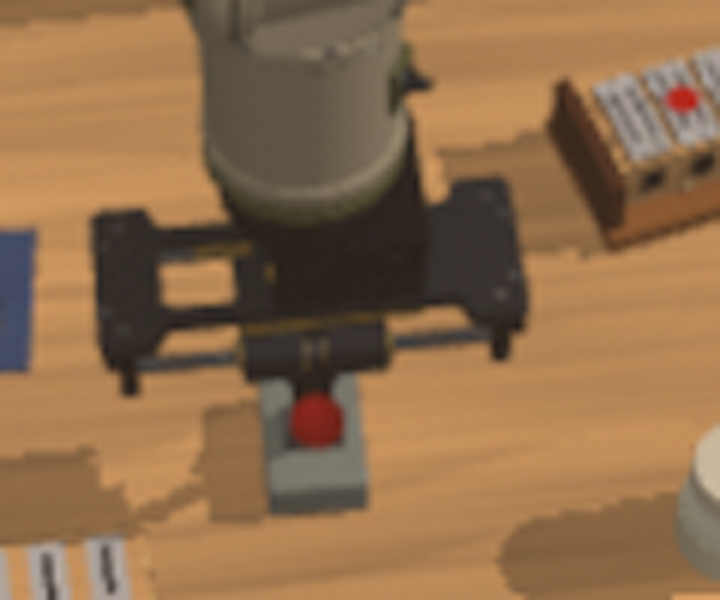

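The ball, at (317,420) in the crop, now leans to the far side with the fingertips against it. I'll push a few more millimetres to confirm the stop.

{"op": "carry_out", "data": {
  "deltas": [
    {"hand":0,"dp":[0.01,0,0],"spin":0},
    {"hand":0,"dp":[0.016,0,0],"spin":0},
    {"hand":0,"dp":[0.016,0,0],"spin":0}
  ]
}}

```text
time: 15.25
ee_pos: [0.6758, -0.0296, 0.097]
eef_rot: [1.0, 0.0, -0.004, 0.0]
ft_force: [-21.7, 0.2, 11.3]
width: 0.0003
grip_force: 10.4
```

```bash
python3 - <<'E'
from h import *
print(onz('scene',252.8,240,.092)); s=read_state();print(s['ee_pos'],s['ft_force'])
E
```

```text
[ 0.69756295 -0.02872838  0.092     ]
[ 0.67581071 -0.02962329  0.09703658] [-21.74596587   0.16906393  11.32953355]
```

Force climbs to 22 N with no further travel, so the lever is at its far stop (ball x 0.698). Now I back straight off and lift.

{"op": "carry_out", "data": {
  "deltas": [
    {"hand":0,"dp":[-0.08,0,0],"spin":0},
    {"hand":0,"dp":[-0.2,0,0],"spin":0},
    {"hand":0,"dp":[-0.35,0,0],"spin":0},
    {"hand":0,"dp":[-0.5,0,0],"spin":0},
    {"hand":0,"dp":[-0.5,0,-0.15],"spin":0},
    {"hand":0,"dp":[-0.5,0,-0.3],"spin":0},
    {"hand":0,"dp":[-0.6,0,-0.5],"spin":0},
    {"hand":0,"dp":[-0.7,0,-0.6],"spin":0},
    {"hand":0,"dp":[-0.7,0,-0.6],"spin":0},
    {"hand":0,"dp":[-0.7,0,-0.6],"spin":0},
    {"hand":0,"dp":[-0.7,0,-0.6],"spin":0}
  ]
}}

```text
time: 16.35
ee_pos: [0.5044, -0.0298, 0.2467]
eef_rot: [1.0, -0.0, -0.0, -0.0]
ft_force: [-0.3, -0.0, -0.8]
width: 0.0006
grip_force: 0.0
```

```bash
python3 - <<'E'
from m import *
im=camera('scene');cv2.imwrite('pics/s4.png',im[...,::-1])
c,a,r,p=cent(im,(238,205,268,255),red);print(c,a,onz('scene',*c,.092))
for k in(('red',red,.054),('brass',yel,.007)):
    c=cent(im,box['scene'][k[0]],k[1])[0];print(k[0],onz('scene',*c,k[2]))
s=read_state();print(s['time'],s['ee_pos'],s['ft_force'])
E
```

```text
[252.5        239.71428571] 56 [ 0.69653795 -0.02946621  0.092     ]
red [0.49782969 0.18155205 0.054     ]
brass [ 0.54111367 -0.24594026  0.007     ]
16.4 [ 0.5042959  -0.02969321  0.24635769] [-0.04472367  1.0110088  -0.05060283]
```

View pics/s4.png

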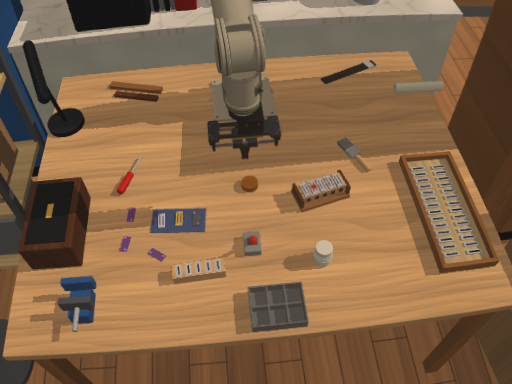

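The lever stays over, with its ball at (252,240). The block, spares and the rest are where they lay, and the arm is clear of everything.

```bash
python3 -c "
from bench import *
print(close_job())"
```

```text
the job is handed in; nothing more can be done
None
```

I pointed at the red-stickered reed and then the brass spare, each for over two seconds with the fingertips about 2 cm above. I then pushed the lever to its far stop, where it stayed, and handed the job in at about 16 s with nothing else moved.

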